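Find the hidden catch tile of a medicine box by feel

ROBOT

A 6-joint arm with a two-finger parallel gripper is mounted at the origin on the work surface. World frame = base frame: x ahead of the robot, y to its left, z up, the work surface at z = 0. Lengths are in m, angles in degrees, forces in N, time in s.
With the tool pointing down it reaches from about 0.325 to 0.775 m from the base axis. Payload 9.3 kg.
Tool frame: the origin (TCP) lies between the finger pads; the fingertips stand 14 mm ahead of it and the grasp point (between the pads) lies 5 mm behind it; z points along the fingers, x is the direction in which the jaws open and shut, and the axes are right-handed (so a half turn about z gives the same grasp; the last joint's range is limited). The gripper opens to 85 mm and grips with 20 to 120 N. Pads are 22 mm wide; open, the fingers measure 114 mm over their backs; the gripper's body (76 mm by 85 mm) begins 54 mm behind the grasp point. The pads swing forward as they close: fully open they stand 13 mm farther back than shut.
Start: joints at [-81.222, 14.817, 1.232, 76.415, 0, 81.257], TCP at [0.166, -0.524, 0.245] pointing down, gripper open.
Joint ranges: [-174.27, 174.27], [-52.1, 104.24], [-59.71, 78.15], [-110.17, 111.67], [-87.03, 83.33], [-180, 180]. Speed limits (degrees/s): [127.2, 127.2, 159.86, 180, 180, 180].

INTERFACE

Orientations are given as a 3x3 rotation matrix whose columns are the frame's x, y, z axes.
In Python, from bench import ctrl gives the robot as it stands.
- The arm moves only by the tool play_rows, never from a script. Its argument "moves" is a list of rows, each a list of 6 numbers: the shift along the tool's x, y, z in cm, then the turn, a rotation vector about the tool's x, y, z in degrees. In form: [[dx, dy, dz, rx, ry, rz], ...]. A call has 1 to 8 rows; each row shifts and turns the commanded pose from where the row before left it, along the tool's axes as they then stand; what a row does not reach is not made up. A row lasts 1/10 s, in which the tool goes at most 50 mm and 8.59 degrees, less where a joint would pass 70% of its speed; a pose out of reach is approached as far as the arm can. A call with a gripper value outside its range is refused whole. "gripper" is the finger opening in cm, from 0 to 8.54, set as the call begins (left out, the last holds). The fingers move at their own pace and stop on an object; "newtons" is the grip in N (left out, the last holds). Time passes only in rows, so rows that do not move let the fingers close. It gives the time, the measured TCP pose, the force and the opening at its end, in the units of the state.
- ctrl.get_state(): the state, without advancing time (a new reading comes with each control period).
- ctrl.grab_frame(name): name is "side" or "top"; returns (picture, depth): 480x640x3 uint8, red, green, blue; 480x640 float32, m along the optical axis (not along the pixel's ray), 0 where there is no reading.
- ctrl.get_calibration(name): a dict with "K" (3x3 intrinsics, pixels), "cam_to_world" (4x4, takes a point from camera to world coordinates). Camera axes: x right, y up, looking along -z (the intrinsics and any distortion apply to the point x, -y, -z); pixel columns grow to the right and rows downward; lengths in m; the calibration is good to about 2 mm. A picture is of the moment at which its call begins. get_calibration takes no time and is no camera call.
- ctrl.hand_in(): hands the job in, once; it reports no verdict.
The state is a dict: "clock": time; "joint_positions": joint angles; "dq": joint speeds; "effort": joint torques, N m; "position": TCP position; "tool_rot": TCP orientation; "ft_force": force on the tool from outside, world axes, zero at the start; "wrist_torque": the same for the moment, N m; "opening": finger opening in m.
Only numpy, scipy, OpenCV 4.12 (cv2) and the standard library are available. Lean on these libraries where they do the work, as an engineer would, in place of code of your own. Each camera call takes 0.05 s, during which the arm holds its last target.

TASK

The child-proof medicine box is shut, and one of the six flush tiles on its flat top is the concealed catch; all six look alike, but only that one gives under a finger. Feel across the tiles with a fingertip until you find the one that gives, press it fully home so that the flap pops up and stays ajar, then take the hand away. Pick up nothing and leave the toiletries standing round and on the box where they are.

Things in the scene. Friction and masses are not known exactly. Their poses are not given: they have to be found in the camera images.
- medbox: Fixed medicine box, 70 mm high. Origin on the table, straight below the middle of its 2 x 3 tile field; z up, x towards the flap, y along the rows of three tiles. It spans x -60 to +152, y -85 to +145 mm. Its aluminium front panel (x -60 to +60) is 70 mm above the origin; the plain strip of it at y +85 to +145 mm is a ledge on which the jar stands.
- tiles (a point): Middle of the tile field, level with the tile tops (68 mm above the box origin, 2 mm below the panel); axes as the box. Six square 48 mm bays each hold a white 46.5 mm tile; bay centres at x -27 and +27, y -54, 0 and +54 mm. One tile, in any bay and not to be told by sight, is the catch; the others are rigid. The pressing hand must fit in the bay.
- catch (a joint): Travel of the catch tile, straight down: 0 m at the start, 0.006 m fully home on its stop. It begins to sink at about 4 N and stays where it is pushed to. The reading does not tell in which bay the tile is.
- flap (a joint): Angle of the aluminium flap over the back of the box, 86 (x) by 222 mm, hinged at its far edge (x +148 mm), level with the panel when shut: 0 rad shut, 0.45 popped up. The catch tile raises it in proportion (75 rad per metre) and it stays up while the tile is down; its near edge then stands 37 mm above the panel at about x +70 mm. A touch can push it shut again.
- jar: Loose white cream jar on the box's ledge, 42 mm in diameter, 36 mm high. Origin at the centre of its underside.
- tumbler: Loose glass tumbler at the box's -y side, 72 mm across the rim, 100 mm high. Origin at the centre of its underside.
- talc: Loose closed flip-top talc bottle at the box's +y side, 58 mm in diameter, 150 mm high. Origin at the centre of its underside.
- soap_dish: Loose purple soap dish with a soap bar, in front of the box, 85 by 125 mm, 31 mm high. Origin at the centre of its underside.
- brush_mug: Loose white mug with two toothbrushes, near the box's far -y corner, 72 mm in diameter, 90 mm high, 185 mm with brushes. Origin at the centre of its underside.
- comb: Loose black comb lying flat in front of the box at its -y side, 160 mm by 33 mm, 4 mm thick. Origin at the middle of its underside.

How it is judged:
By the outcome, as a careful person would: the job done as asked, in the order asked, and still so for the second after the job is handed in, with the robot touching nothing.
It also fails if it takes over 51 s, if anything falls off the work surface, if the arm or the gripper's body presses on something with over 40 N, if the wrist force passes 120 N, or if a joint passes its speed limit or range.

## Working session

There is one attempt and no reset: what is moved stays moved. The work goes in short steps, Python scripts to look and compute and a tool call to move; the robot and the scene stay as the last step left them, time stands still between calls to the robot, and variables do not carry over. Pictures are saved under pics/ and viewed, and the job is handed in when it is done.

Besides the shell and the picture viewer there is one more tool, called after ">>>" as name([rows], argument=value, ...), one row to a line, values as JSON. play_rows: Moves the arm, as the interface text tells. Its arguments: {"type":"object","properties":{"moves":{"type":"array","items":{"type":"array","items":{"type":"number"}}},"gripper":{"type":"number"},"newtons":{"type":"number"}},"required":["moves"]}

```bash
mkdir -p pics; ls; python3 - <<'E'
from bench import ctrl
import cv2,numpy as np
s=ctrl.get_state();print(s)
for n in("top","side"):
    im,d=ctrl.grab_frame(n);c=ctrl.get_calibration(n)
    print(n,c)
    cv2.imwrite(f"pics/{n}0.png",im[:,:,::-1]);np.savez(f"pics/{n}0.npz",im=im,d=d,K=c["K"],T=c["cam_to_world"])
E
```

```text
pics
{'clock': 0.0, 'joint_positions': array([-8.12229180e+01,  1.48492651e+01,  1.18717467e+00,  7.64163933e+01,
       -4.12223783e-05,  8.12563236e+01]), 'dq': array([-0.01490431, -0.03483459,  0.00924782, -0.02915636,  0.04988891,
        0.12126984]), 'effort': array([-6.08838418e-04, -5.55639803e+01,  3.44523489e+01,  1.36598697e-02,
       -1.57286918e-04, -7.16103784e-06]), 'position': array([ 0.16552569, -0.52419702,  0.24466261]), 'tool_rot': array([[ 3.01051173e-01, -9.53607963e-01, -2.09729243e-04],
       [-9.53607025e-01, -3.01051174e-01,  1.35364711e-03],
       [-1.35398790e-03, -2.07517770e-04, -9.99999062e-01]]), 'ft_force': array([-0.47905289, -1.09106301,  0.26732192]), 'wrist_torque': array([-0.02351909, -0.00295124, -0.00958893]), 'opening': 0.08545276294129157}
top {'K': array([[500.16052591,   0.        , 318.42030237],
       [  0.        , 500.16052591, 234.97720054],
       [  0.        ,   0.        ,   1.        ]]), 'cam_to_world': array([[ 0.02372727,  0.98805351, -0.15227366,  0.41786994],
       [-0.99966293,  0.02184366, -0.01403109,  0.01150548],
       [-0.01053725,  0.15255526,  0.98823877,  1.11010231],
       [ 0.        ,  0.        ,  0.        ,  1.        ]])}
side {'K': array([[535.92600297,   0.        , 310.05030363],
       [  0.        , 535.92600297, 244.11986587],
       [  0.        ,   0.        ,   1.        ]]), 'cam_to_world': array([[-0.99254513,  0.08073649, -0.09130056,  0.49773122],
       [-0.12161585, -0.70516559,  0.69853495,  0.72673654],
       [-0.00798475,  0.70443106,  0.7097275 ,  0.78245467],
       [ 0.        ,  0.        ,  0.        ,  1.        ]])}
```

View pics/top0.png

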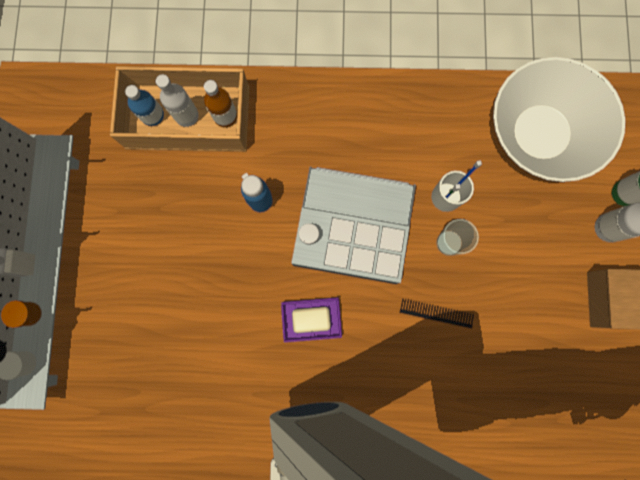

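View pics/side0.png

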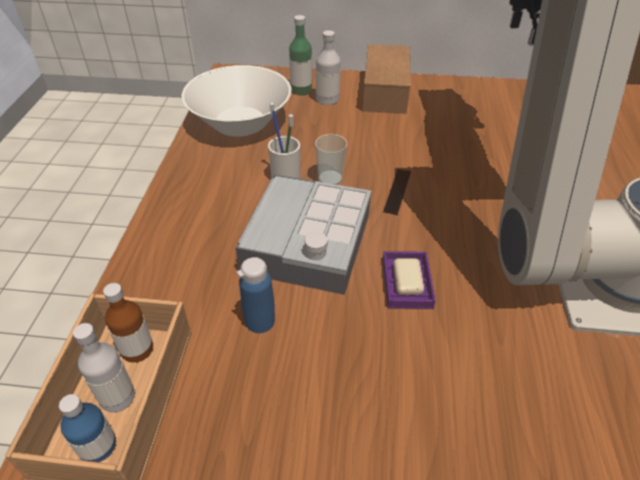

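The top view shows the box tiles at about (325–405, 217–276), the jar at (309,233), the tumbler at (458,237) and the talc at (258,193). The side view agrees. Next I'll measure the tile centres.

```bash
cat > h.py <<'E'
import numpy as np,cv2
def ray(n,uv,z,f=None):
    a=np.load(f"pics/{f or n+'0'}.npz");K,T=a["K"],a["T"]
    r=np.linalg.inv(K)@np.array([uv[0],uv[1],1.]);d=T[:3,:3]@np.array([r[0],-r[1],-r[2]]);o=T[:3,3]
    return o+d*(z-o[2])/d[2]
def dpt(n,uv,f=None):
    a=np.load(f"pics/{f or n+'0'}.npz");K,T=a["K"],a["T"];z=float(a["d"][int(round(uv[1])),int(round(uv[0]))])
    r=np.linalg.inv(K)@np.array([uv[0],uv[1],1.])*z
    return T[:3,:3]@np.array([r[0],-r[1],-r[2]])+T[:3,3]
E
python3 - <<'E'
from h import *
np.set_printoptions(precision=4,suppress=True)
for n,roi in(("top",(290,165,420,290)),("side",(240,170,380,290))):
    im=np.load(f"pics/{n}0.npz")["im"];x0,y0,x1,y1=roi
    crop=im[y0:y1,x0:x1]
    hsv=cv2.cvtColor(crop,cv2.COLOR_RGB2HSV)
    print(n,np.percentile(hsv[...,2],[10,50,80,90,95]))
    big=cv2.resize(crop,None,fx=5,fy=5,interpolation=cv2.INTER_CUBIC)
    cv2.imwrite(f"pics/{n}_crop.png",cv2.resize(crop,None,fx=4,fy=4)[:,:,::-1])
    lab=cv2.cvtColor(big,cv2.COLOR_RGB2LAB)
    m=((lab[...,2]>128+1)&(lab[...,1]>=128)&(lab[...,0]>185)).astype(np.uint8)
    for t in(0,):
        N,L,S,C=cv2.connectedComponentsWithStats(m)
        for i in range(1,N):
            if S[i,4]>1500:
                uv=(C[i]+.5)/5-.5+[x0,y0];print(uv,S[i,4]/25,ray(n,uv,.068),dpt(n,uv))
E
```

```text
top [155. 182. 193. 218. 220.]
[340.291  228.6363] 254.4 [ 0.593  -0.0195  0.068 ] [ 0.5929 -0.0195  0.0684]
[366.1107 233.2004] 261.32 [ 0.5845 -0.0741  0.068 ] [ 0.5843 -0.074   0.0688]
[308.7982 232.4782] 179.32 [0.5833 0.0467 0.068 ] [0.5777 0.0455 0.1037]
[391.618  239.0832] 290.24 [ 0.5731 -0.1278  0.068 ] [ 0.5733 -0.128   0.0666]
[335.452  256.2265] 134.08 [ 0.5342 -0.0104  0.068 ] [ 0.5343 -0.0104  0.0669]
[362.5067 259.2184] 192.04 [ 0.5292 -0.0671  0.068 ] [ 0.5289 -0.0669  0.0709]
[387.6981 264.4439] 289.48 [ 0.5195 -0.1197  0.068 ] [ 0.5196 -0.1198  0.0669]
side [ 78. 170. 185. 215. 215.]
[274.3713 219.8182] 2449.08 [ 0.6676 -0.0354  0.068 ] [ 0.6673 -0.0338  0.0695]
[322.93   232.7878] 2210.68 [ 0.5688 -0.0097  0.068 ] [ 0.5688 -0.0097  0.0679]
[326.6547 194.2124] 331.64 [ 0.5732 -0.1248  0.068 ] [ 0.5733 -0.1255  0.0674]
[351.913  198.4317] 329.04 [ 0.5204 -0.1172  0.068 ] [ 0.5204 -0.1168  0.0683]
[345.864  215.4782] 362.64 [ 0.5288 -0.0639  0.068 ] [ 0.529  -0.0668  0.0654]
[253.2389 266.4347] 310.72 [0.6847 0.0916 0.068 ] [0.6635 0.1635 0.149 ]
```

View pics/top_crop.png

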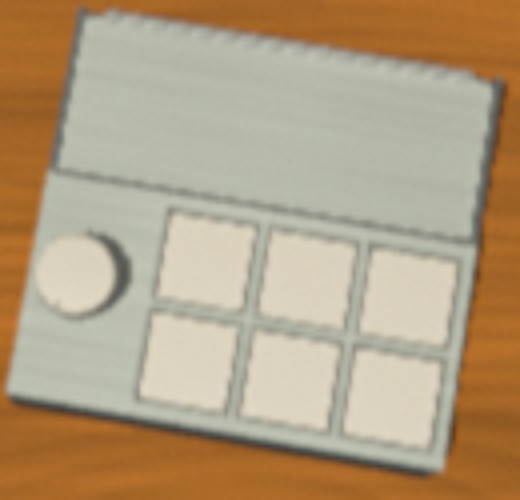

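```bash
python3 - <<'E'
from h import *
from bench import ctrl
np.set_printoptions(precision=4,suppress=True)
best={}
for n,roi in(("top",(290,165,420,290)),("side",(290,170,380,260))):
    im=np.load(f"pics/{n}0.npz")["im"];x0,y0,x1,y1=roi
    big=cv2.resize(im[y0:y1,x0:x1],None,fx=5,fy=5,interpolation=cv2.INTER_CUBIC)
    m=(big[...,0]>203).astype(np.uint8)
    N,L,S,C=cv2.connectedComponentsWithStats(m)
    best[n]=[]
    for i in range(1,N):
        if S[i,4]>2500:
            uv=(C[i]+.5)/5-.5+[x0,y0];p=ray(n,uv,.068);best[n].append(p[:2]);print(n,uv,S[i,4]/25,p,dpt(n,uv)[2])
P=np.array([p for p in best["top"]])
# rigid fit: assign by nominal
A=np.array([[x,y] for x in(-.027,.027) for y in(-.054,0,.054)])
from scipy.optimize import linear_sum_assignment
th=np.deg2rad(-9)
for it in range(10):
    R=np.array([[np.cos(th),-np.sin(th)],[np.sin(th),np.cos(th)]])
    if it==0: o=np.array([.556,-.070])
    Q=A@R.T+o
    D=np.linalg.norm(Q[:,None]-P[None],axis=2);i,j=linear_sum_assignment(D)
    k=D[i,j]<.02;a=A[i[k]];p=P[j[k]]
    ac=a-a.mean(0);pc=p-p.mean(0)
    th=np.arctan2((ac[:,0]*pc[:,1]-ac[:,1]*pc[:,0]).sum(),(ac*pc).sum())
    R=np.array([[np.cos(th),-np.sin(th)],[np.sin(th),np.cos(th)]]);o=p.mean(0)-R@a.mean(0)
print(np.rad2deg(th),o,k.sum(),D[i,j])
print(A@R.T+o)
print(A[:0],R@[0,.115]+o,"jar")
E
```

```text
top [341.0657 230.1348] 410.6 [ 0.5898 -0.0212  0.068 ] 0.06894750830980012
top [366.2808 234.5796] 412.92 [ 0.5815 -0.0745  0.068 ] 0.06890094572974559
top [308.0726 233.0424] 272.04 [0.5821 0.0482 0.068 ] 0.1042199208703356
top [391.5771 239.0085] 414.88 [ 0.5733 -0.1277  0.068 ] 0.06658090545896078
top [336.6572 255.1526] 424.04 [ 0.5365 -0.0129  0.068 ] 0.06890260015811078
top [362.0935 259.6784] 426.8 [ 0.5282 -0.0662  0.068 ] 0.06695888850893272
top [387.6041 264.1608] 427.96 [ 0.52   -0.1195  0.068 ] 0.06697894139196037
side [326.4102 193.7437] 267.96 [ 0.5739 -0.1262  0.068 ] 0.06708107589653078
side [351.9305 198.155 ] 275.84 [ 0.5204 -0.1181  0.068 ] 0.06872800818001612
side [319.6366 210.5286] 303.96 [ 0.5821 -0.0727  0.068 ] 0.06816082242824861
side [345.9144 215.1995] 306.24 [ 0.5288 -0.0647  0.068 ] 0.06575927770210865
side [323.9266 233.0506] 869.8 [ 0.5668 -0.0092  0.068 ] 0.06989382628456242
-8.822370147001479 [ 0.5549 -0.0703] 6 [0.0001 0.     0.0001 0.0002 0.0001 0.0001]
[[ 0.5199 -0.1196]
 [ 0.5282 -0.0662]
 [ 0.5365 -0.0128]
 [ 0.5733 -0.1278]
 [ 0.5816 -0.0745]
 [ 0.5899 -0.0211]]
[] [0.5725 0.0433] jar
```

>>> play_rows([
  [0,0,0,0,0,-7.96],
  [0,0,0,0,0,-7.96],
  [0,0,0,0,0,-7.96],
  [0,0,0,0,0,-7.96],
  [0,0,0,0,0,-7.96],
  [0,0,0,0,0,-7.96],
  [0,0,0,0,0,-7.96],
  [0,0,0,0,0,-7.96],
], gripper=0, newtons=20)

```text
clock: 0.9
position: [0.1655, -0.5243, 0.2449]
tool_rot: [[0.989, -0.147, -0.0], [-0.147, -0.989, 0.001], [-0.0, -0.001, -1.0]]
ft_force: [-0.7, -0.3, 0.4]
opening: 0.0001
```

```bash
cat > g.py <<'E'
from bench import ctrl
import numpy as np
np.set_printoptions(precision=4,suppress=True)
th=np.deg2rad(-8.82);R=np.array([[np.cos(th),-np.sin(th)],[np.sin(th),np.cos(th)]]);O=np.array([.5551,-.0698])
def go(x,y,z):
    s=ctrl.get_state();p=s["position"]
    t=np.r_[R@[x,y]+O,z]
    print(s["clock"],p,s["ft_force"],"yaw",np.rad2deg(np.arctan2(s["tool_rot"][1,0],s["tool_rot"][0,0])),"move cm",s["tool_rot"].T@(t-p)*100, "box xy",R.T@(p[:2]-O))
E
python3 -c "
from g import *
go(-.027,-.054,.2)
print(ctrl.get_state()['opening'])
from h import *
print('talc',dpt('top',(254,185)),'brush',dpt('top',(478,163)),'tumbler',dpt('top',(440,238)))"
```

```text
0.9 [ 0.1655 -0.5243  0.2449] [-0.7088 -0.2972  0.3554] yaw -8.471611864203943 move cm [ 29.1044 -45.3084   4.5173] box xy [-0.3153 -0.5089]
6.433211509516335e-05
talc [0.6628 0.1547 0.1502] brush [ 0.7072 -0.2775  0.1813] tumbler [ 0.579  -0.2313  0.059 ]
```

>>> play_rows([
  [2.4,-3.7,0,0,0,0],
  [2.4,-3.7,0,0,0,0],
  [2.4,-3.7,0,0,0,0],
  [2.4,-3.7,0,0,0,0],
  [2.4,-3.7,0,0,0,0],
  [2.4,-3.7,0,0,0,0],
  [2.4,-3.7,0,0,0,0],
  [2.4,-3.7,0,0,0,0],
])

```text
clock: 1.7
position: [0.4014, -0.2597, 0.2452]
tool_rot: [[0.988, -0.153, -0.0], [-0.153, -0.988, 0.0], [-0.0, -0.0, -1.0]]
ft_force: [0.9, -0.2, -0.1]
opening: -0.0001
```

```bash
python3 -c "
from g import *
go(-.027,-.054,.1)"
```

```text
1.7 [ 0.4014 -0.2597  0.2452] [ 0.9294 -0.2437 -0.1175] yaw -8.809414199464856 move cm [  9.5817 -15.7223  14.5166] box xy [-0.1228 -0.2113]
```

>>> play_rows([
  [2.3,-3.8,0,0,0,0],
  [2.3,-3.8,0,0,0,0],
  [2.3,-3.8,0,0,0,0],
  [2.3,-3.8,2,0,0,0],
  [0,0,4,0,0,0],
  [0,0,4,0,0,0],
  [0,0,0,0,0,0],
  [0,0,0,0,0,0],
])

```text
clock: 2.5
position: [0.5146, -0.1252, 0.1457]
tool_rot: [[0.988, -0.153, -0.001], [-0.153, -0.988, 0.0], [-0.001, -0.0, -1.0]]
ft_force: [1.1, -1.1, 1.3]
opening: 0.0003
```

```bash
python3 -c "
from g import *
go(-.027,-.054,.1)"
```

```text
2.5 [ 0.5146 -0.1252  0.1457] [ 1.1193 -1.0948  1.3482] yaw -8.805744783888807 move cm [ 0.4549 -0.697   4.5733] box xy [-0.0315 -0.061 ]
```

>>> play_rows([
  [0.45,-0.7,1.5,0,0,0],
  [0,0,2,0,0,0],
  [0,0,1.5,0,0,0],
  [0,0,0,0,0,0],
  [0,0,0,0,0,0],
])

```text
clock: 3.0
position: [0.5212, -0.1197, 0.0973]
tool_rot: [[0.988, -0.154, 0.002], [-0.154, -0.988, -0.001], [0.002, 0.001, -1.0]]
ft_force: [0.3, -0.0, 0.6]
opening: 0.0001
```

```bash
python3 -c "
from g import *
go(-.027,-.054,.082)
im,d=ctrl.grab_frame('side');import cv2
cv2.imwrite('pics/side1.png',cv2.resize(im[130:310,210:450],None,fx=3,fy=3)[:,:,::-1])"
```

```text
3.0 [ 0.5212 -0.1197  0.0973] [ 0.2946 -0.023   0.56  ] yaw -8.834356390528562 move cm [-0.1158 -0.0501  1.5278] box xy [-0.0259 -0.0545]
```

View pics/side1.png

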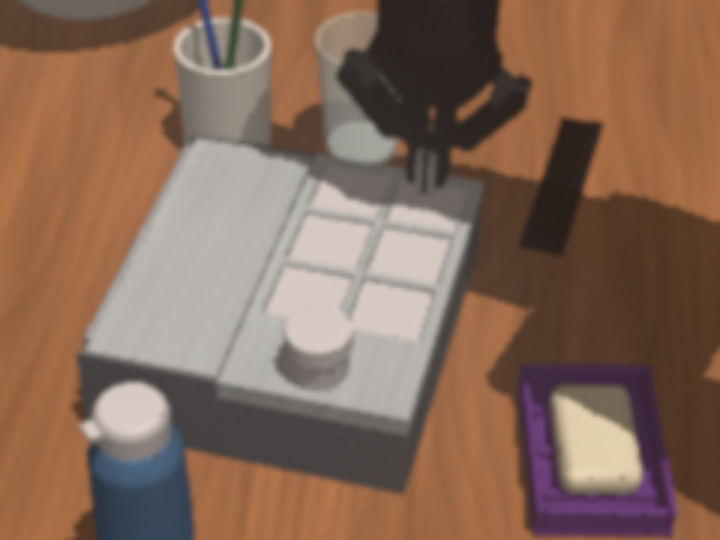

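Side view: the closed fingers (tip at about (425,185) in the crop) are centred over the -x,-y tile, clear of the tumbler and everything else. Next I'll probe it gently.

>>> play_rows([
  [-0.1,0,0.6,0,0,0],
  [0,0,0.3,0,0,0],
  [0,0,0.1,0,0,0],
  [0,0,0.1,0,0,0],
  [0,0,0,0,0,0],
])

```text
clock: 3.55
position: [0.5193, -0.1188, 0.0842]
tool_rot: [[0.988, -0.153, -0.0], [-0.153, -0.988, 0.0], [-0.0, -0.0, -1.0]]
ft_force: [0.1, 0.6, -0.1]
opening: 0.0003
```

>>> play_rows([
  [0,0,0.1,0,0,0],
  [0,0,0.1,0,0,0],
  [0,0,0,0,0,0],
  [0,0,0,0,0,0],
])

```text
clock: 3.95
position: [0.5193, -0.1188, 0.0823]
tool_rot: [[0.988, -0.153, -0.0], [-0.153, -0.988, 0.0], [-0.0, -0.0, -1.0]]
ft_force: [-0.2, 0.9, -0.9]
opening: -0.0004
```

>>> play_rows([
  [0,0,0.05,0,0,0],
  [0,0,0.05,0,0,0],
  [0,0,0.0,0,0,0],
])

```text
clock: 4.25
position: [0.5193, -0.1188, 0.0821]
tool_rot: [[0.988, -0.153, 0.001], [-0.153, -0.988, -0.0], [0.001, 0.0, -1.0]]
ft_force: [-3.1, 0.8, 9.3]
opening: 0.0001
```

>>> play_rows([
  [0,0,0.1,0,0,0],
  [0,0,0,0,0,0],
])

```text
clock: 4.45
position: [0.5194, -0.1188, 0.082]
tool_rot: [[0.988, -0.153, 0.002], [-0.153, -0.988, -0.001], [0.002, 0.0, -1.0]]
ft_force: [-5.7, 2.5, 18.8]
opening: 0.0001
```

Rigid: 19 N with no sinking. On to the next bay.

>>> play_rows([
  [0,0,-1.0,0,0,0],
  [0,0,0,0,0,0],
  [0,-2.7,0,0,0,0],
  [0,-2.7,0,0,0,0],
  [0,0,0,0,0,0],
  [0,0,0.5,0,0,0],
  [0,0,0.2,0,0,0],
  [0,0,0,0,0,0],
])

```text
clock: 5.25
position: [0.5272, -0.0661, 0.0826]
tool_rot: [[0.988, -0.154, -0.001], [-0.154, -0.988, 0.0], [-0.001, 0.0, -1.0]]
ft_force: [-0.8, -0.2, -0.5]
opening: 0.0
```

>>> play_rows([
  [0,0,0.1,0,0,0],
  [0,0,0.1,0,0,0],
  [0,0,0.0,0,0,0],
  [0,0,0.0,0,0,0],
])

```text
clock: 5.65
position: [0.5276, -0.0661, 0.0821]
tool_rot: [[0.988, -0.154, 0.001], [-0.154, -0.988, -0.001], [0.001, 0.001, -1.0]]
ft_force: [-2.6, 0.3, 8.2]
opening: -0.0001
```

```bash
python3 -c "
from g import *
go(-.027,0,.082)"
```

```text
5.65 [ 0.5276 -0.0661  0.0821] [-2.5646  0.267   8.2118] yaw -8.840111030737196 move cm [ 0.0782 -0.0543  0.0087] box xy [-0.0278 -0.0005]
```

>>> play_rows([
  [0,0,0.1,0,0,0],
  [0,0,0,0,0,0],
])

```text
clock: 5.85
position: [0.5276, -0.0661, 0.082]
tool_rot: [[0.988, -0.154, 0.002], [-0.154, -0.988, -0.001], [0.002, 0.001, -1.0]]
ft_force: [-6.7, 0.0, 18.6]
opening: -0.0
```

>>> play_rows([
  [0,0,-1.0,0,0,0],
  [0,0,0,0,0,0],
  [0,-2.7,0,0,0,0],
  [0,-2.7,0,0,0,0],
  [0,0,0,0,0,0],
  [0,0,0.5,0,0,0],
  [0,0,0.2,0,0,0],
  [0,0,0,0,0,0],
])

```text
clock: 6.65
position: [0.5355, -0.0128, 0.0826]
tool_rot: [[0.988, -0.154, -0.001], [-0.154, -0.988, 0.0], [-0.001, 0.0, -1.0]]
ft_force: [0.2, 0.6, 0.2]
opening: 0.0001
```

>>> play_rows([
  [0,0,0.1,0,0,0],
  [0,0,0.1,0,0,0],
  [0,0,0.1,0,0,0],
  [0,0,0.0,0,0,0],
])

```text
clock: 7.05
position: [0.5359, -0.0127, 0.082]
tool_rot: [[0.988, -0.154, 0.002], [-0.154, -0.988, -0.001], [0.002, 0.001, -1.0]]
ft_force: [-6.9, -0.8, 18.4]
opening: 0.0
```

```bash
python3 -c "
from g import *
go(-.027,0.054,.082)"
```

```text
7.05 [ 0.5359 -0.0127  0.082 ] [-6.8758 -0.8459 18.4304] yaw -8.837019293221877 move cm [ 0.0759 -0.0564  0.0003] box xy [-0.0278  0.0534]
```

The whole near row is rigid. Now the far row, with the finger slightly towards the near side of each bay to keep clear of the flap.

>>> play_rows([
  [0,0,-1.0,0,0,0],
  [0,0,0,0,0,0],
  [2.55,0,0,0,0,0],
  [2.55,-0.05,0,0,0,0],
  [0,0,0,0,0,0],
  [0,0,0.5,0,0,0],
  [0,0,0.2,0,0,0],
  [0,0,0,0,0,0],
])

```text
clock: 7.85
position: [0.5853, -0.0192, 0.0827]
tool_rot: [[0.988, -0.153, -0.001], [-0.153, -0.988, 0.0], [-0.001, -0.0, -1.0]]
ft_force: [-0.2, -0.7, 0.5]
opening: -0.0002
```

>>> play_rows([
  [0,0,0.1,0,0,0],
  [0,0,0.1,0,0,0],
  [0,0,0.0,0,0,0],
  [0,0,0.0,0,0,0],
])

```text
clock: 8.25
position: [0.586, -0.0193, 0.0821]
tool_rot: [[0.988, -0.153, 0.0], [-0.153, -0.988, -0.0], [0.0, 0.0, -1.0]]
ft_force: [-3.2, 0.6, 6.2]
opening: -0.0001
```

```bash
python3 -c "
from g import *
go(.023,0.054,.082)"
```

```text
8.25 [ 0.586  -0.0193  0.0821] [-3.1825  0.6104  6.1978] yaw -8.794614981239162 move cm [0.0246 0.0636 0.0075] box xy [0.0228 0.0546]
```

>>> play_rows([
  [0,0,0.1,0,0,0],
  [0,0,0,0,0,0],
])

```text
clock: 8.45
position: [0.586, -0.0193, 0.0821]
tool_rot: [[0.988, -0.153, 0.001], [-0.153, -0.988, -0.0], [0.001, 0.0, -1.0]]
ft_force: [-7.1, 0.6, 15.9]
opening: -0.0002
```

Rigid. On to the far middle bay.

>>> play_rows([
  [0,0,-1.0,0,0,0],
  [0,0,0,0,0,0],
  [0,2.7,0,0,0,0],
  [0,2.7,0,0,0,0],
  [0,0,0,0,0,0],
  [0,0,0.5,0,0,0],
  [0,0,0.2,0,0,0],
  [0,0,0,0,0,0],
])

```text
clock: 9.25
position: [0.5778, -0.0719, 0.0826]
tool_rot: [[0.988, -0.152, -0.001], [-0.152, -0.988, 0.0], [-0.001, -0.0, -1.0]]
ft_force: [0.1, 0.2, 0.3]
opening: 0.0006
```

>>> play_rows([
  [0,0,0.1,0,0,0],
  [0,0,0.1,0,0,0],
  [0,0,0.1,0,0,0],
  [0,0,0.0,0,0,0],
])

```text
clock: 9.65
position: [0.5782, -0.0721, 0.082]
tool_rot: [[0.988, -0.152, 0.002], [-0.152, -0.988, -0.0], [0.002, -0.0, -1.0]]
ft_force: [-4.5, 2.0, 16.1]
opening: -0.0002
```

```bash
python3 -c "
from g import *
go(.023,0.0,.082)"
```

```text
9.65 [ 0.5782 -0.0721  0.082 ] [-4.5068  2.0027 16.0809] yaw -8.752532769105411 move cm [-0.0172  0.1269  0.0034] box xy [0.0232 0.0013]
```

>>> play_rows([
  [0,0,-1.0,0,0,0],
  [0,0,0,0,0,0],
  [0,2.75,0,0,0,0],
  [0,2.75,0,0,0,0],
  [0,0,0,0,0,0],
  [0,0,0.5,0,0,0],
  [0,0,0.2,0,0,0],
  [0,0,0,0,0,0],
])

```text
clock: 10.45
position: [0.5694, -0.1262, 0.0826]
tool_rot: [[0.988, -0.152, -0.001], [-0.152, -0.988, 0.001], [-0.001, -0.0, -1.0]]
ft_force: [0.2, 0.1, 1.2]
opening: 0.0
```

>>> play_rows([
  [0,0,0.1,0,0,0],
  [0,0,0.1,0,0,0],
  [0,0,0.1,0,0,0],
  [0,0,0.0,0,0,0],
])

```text
clock: 10.85
position: [0.5697, -0.1267, 0.0804]
tool_rot: [[0.988, -0.153, 0.0], [-0.153, -0.988, 0.0], [0.0, -0.0, -1.0]]
ft_force: [0.3, 2.0, 2.0]
opening: -0.0002
```

```bash
python3 -c "
from g import *
go(.023,-0.054,.082)"
```

```text
10.85 [ 0.5697 -0.1267  0.0804] [0.3223 1.958  2.0444] yaw -8.773948724087255 move cm [-0.0196 -0.0017 -0.1604] box xy [ 0.0232 -0.054 ]
```

This one gives: it sank 1.7 mm at about 2 N. I'll press on gently and check the flap's clearance partway.

>>> play_rows([
  [0,0,0.1,0,0,0],
  [0,0,0.1,0,0,0],
  [0,0,0,0,0,0],
])

```text
clock: 11.15
position: [0.5697, -0.1272, 0.0782]
tool_rot: [[0.988, -0.153, 0.0], [-0.153, -0.988, -0.0], [0.0, 0.0, -1.0]]
ft_force: [0.5, 2.2, 2.0]
opening: 0.0001
```

```bash
python3 -c "
from g import *
go(.023,-0.054,.076)
im,d=ctrl.grab_frame('side');import cv2
cv2.imwrite('pics/side2.png',cv2.resize(im[130:310,210:450],None,fx=3,fy=3)[:,:,::-1])"
```

```text
11.15 [ 0.5697 -0.1272  0.0782] [0.5247 2.1913 1.9789] yaw -8.802493051881019 move cm [-0.02   -0.0451  0.2189] box xy [ 0.0232 -0.0545]
```

View pics/side2.png

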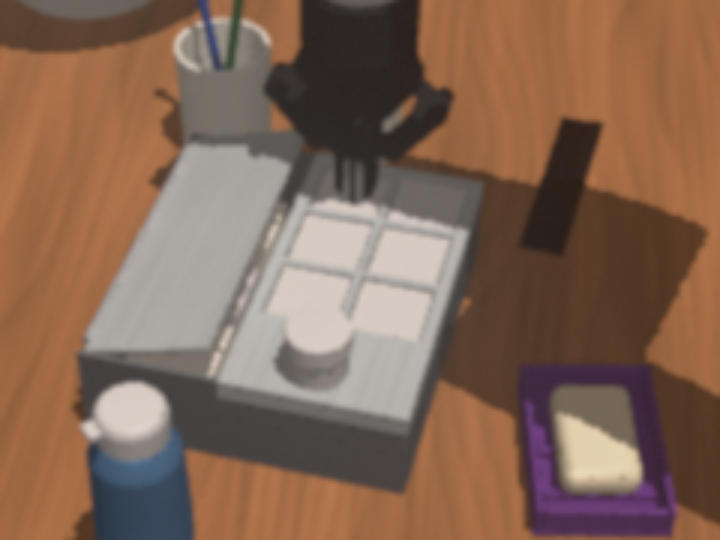

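The side view shows the flap half up (gap at about (245,290) in the crop) and the finger linkage well above its edge. I'll press home.

>>> play_rows([
  [0,0,0.1,0,0,0],
  [0,0,0.1,0,0,0],
  [0,0,0.1,0,0,0],
  [0,0,0,0,0,0],
])

```text
clock: 11.6
position: [0.5697, -0.1273, 0.076]
tool_rot: [[0.988, -0.153, 0.001], [-0.153, -0.988, -0.001], [0.001, 0.0, -1.0]]
ft_force: [-2.2, 2.6, 10.4]
opening: 0.0001
```

>>> play_rows([
  [0,0,0.1,0,0,0],
  [0,0,0.1,0,0,0],
  [0,0,0,0,0,0],
])

```text
clock: 11.9
position: [0.5698, -0.1273, 0.0758]
tool_rot: [[0.988, -0.153, 0.002], [-0.153, -0.988, -0.001], [0.002, 0.001, -1.0]]
ft_force: [-7.7, 4.5, 28.1]
opening: -0.0001
```

```bash
python3 -c "
from g import *
go(.023,-0.054,.076)
im,d=ctrl.grab_frame('side');import cv2
cv2.imwrite('pics/side3.png',cv2.resize(im[130:310,210:450],None,fx=3,fy=3)[:,:,::-1])"
```

```text
11.9 [ 0.5698 -0.1273  0.0758] [-7.6747  4.5485 28.0948] yaw -8.799832041828779 move cm [-0.0316 -0.0559 -0.0205] box xy [ 0.0233 -0.0546]
```

View pics/side3.png

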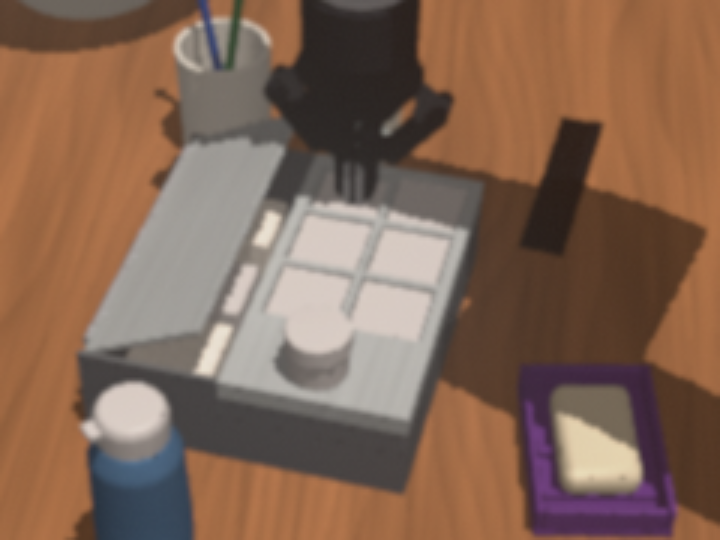

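The tile is on its stop (28 N, about 6.2 mm travel) and the flap is fully up, clear of the hand. I'll retreat straight up, then away from the flap.

>>> play_rows([
  [0,0,-0.5,0,0,0],
  [0,0,-1,0,0,0],
  [0,0,-2,0,0,0],
  [0,0,-3,0,0,0],
  [0,0,-4,0,0,0],
  [0,0,-4,0,0,0],
  [-3,0,-2,0,0,0],
  [-4,0,0,0,0,0],
])

```text
clock: 12.75
position: [0.5016, -0.1173, 0.2408]
tool_rot: [[0.988, -0.153, 0.004], [-0.153, -0.988, -0.002], [0.004, 0.001, -1.0]]
ft_force: [0.4, -0.7, -0.5]
opening: 0.0002
```

>>> play_rows([
  [-4,2,0,0,0,0],
  [-3,4,0,0,0,0],
  [-2,4,0,0,0,0],
  [-2,4,0,0,0,0],
  [-1,4,0,0,0,0],
  [0,0,0,0,0,0],
  [0,0,0,0,0,0],
])

```text
clock: 13.45
position: [0.3537, -0.2767, 0.2382]
tool_rot: [[0.988, -0.156, -0.001], [-0.156, -0.988, 0.0], [-0.001, -0.0, -1.0]]
ft_force: [0.0, -0.6, -0.3]
opening: 0.0001
```

```bash
python3 - <<'E'
from g import *
from h import *
go(0,0,.2)
for n in("top","side"):
    im,d=ctrl.grab_frame(n);c=ctrl.get_calibration(n)
    cv2.imwrite(f"pics/{n}9.png",im[:,:,::-1]);np.savez(f"pics/{n}9.npz",im=im,d=d,K=c["K"],T=c["cam_to_world"])
def hz(n,f,bx,by,z): # depth-derived height along the ray to the point
    a=np.load(f"pics/{f}.npz");K,T=a["K"],a["T"];p=np.r_[R@[bx,by]+O,z];q=T[:3,:3].T@(p-T[:3,3])
    u=K[0,0]*q[0]/-q[2]+K[0,2];v=-K[1,1]*q[1]/-q[2]+K[1,2];return dpt(n,(u,v),f)
for by in(-.06,.03,.1):
    for z in(.07,.105):
        for f in("top0","top9"):
            w=hz("top",f,.074,by,z);print(f,by,z,R.T@(w[:2]-O),w[2])
for bx in(-.027,.027):
  for by in(-.054,0,.054): print(bx,by,[round(float(hz("top",f,bx,by,.068)[2]),4) for f in("top0","top9")])
E
```

```text
13.45 [ 0.3537 -0.2767  0.2382] [ 0.0182 -0.608  -0.2946] yaw -8.96011112928451 move cm [ 16.6759 -23.5758   3.8195] box xy [-0.1673 -0.2354]
top0 -0.06 0.07 [ 0.0741 -0.06  ] 0.06973511569763557
top9 -0.06 0.07 [ 0.0809 -0.0637] 0.03785758726830202
top0 -0.06 0.105 [ 0.0814 -0.064 ] 0.07131910053743162
top9 -0.06 0.105 [ 0.0736 -0.0598] 0.10689322873327689
top0 0.03 0.07 [0.0749 0.0299] 0.06590705882571313
top9 0.03 0.07 [0.0804 0.0292] 0.03988775038677472
top0 0.03 0.105 [0.0824 0.0289] 0.06705362469196108
top9 0.03 0.105 [0.0734 0.0301] 0.10750244025873679
top0 0.1 0.07 [0.074 0.1  ] 0.0698963833655446
top9 0.1 0.07 [0.0809 0.1013] 0.03771093493678945
top0 0.1 0.105 [0.0814 0.1013] 0.07169388507700991
top9 0.1 0.105 [0.0742 0.1   ] 0.10389455623722843
-0.027 -0.054 [0.0716, 0.0665]
-0.027 0 [0.067, 0.0668]
-0.027 0.054 [0.069, 0.0688]
0.027 -0.054 [0.0678, 0.0652]
0.027 0 [0.0695, 0.0672]
0.027 0.054 [0.069, 0.0688]
```

View pics/top9.png

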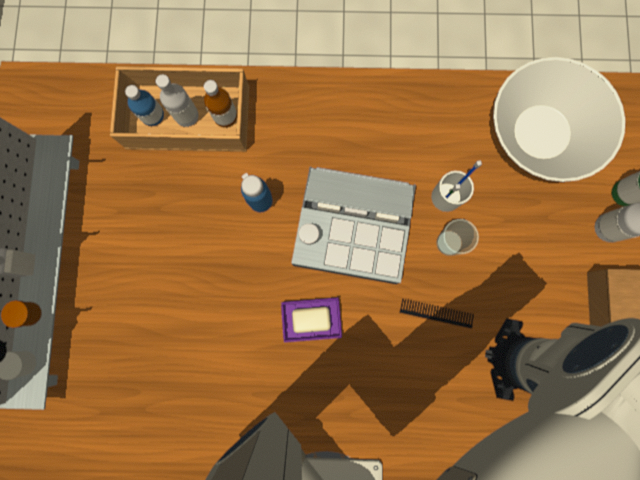

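View pics/side9.png

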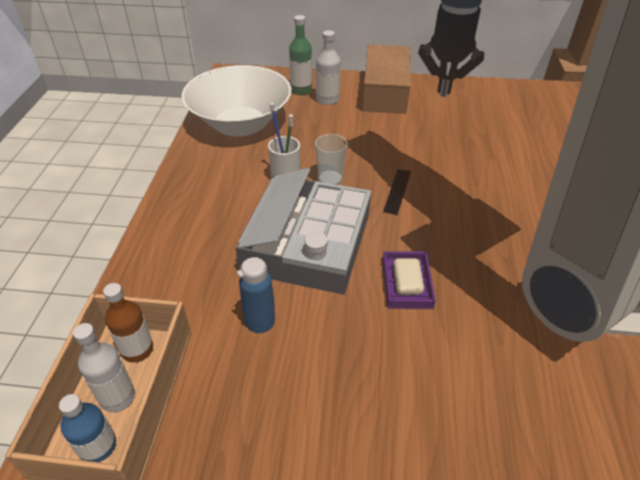

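The flap's near edge is at z≈0.107, which is fully up, and nothing has moved in either view. The single-pixel depth on the catch tile is noisy, so I'll take a median over each tile before handing in.

```bash
python3 - <<'E'
from g import *
from h import *
for n in("top","side"):
  for bx in(-.027,.027):
    for by in(-.054,0,.054):
      r=[]
      for f in(n+"0",n+"9"):
        a=np.load(f"pics/{f}.npz");K,T=a["K"],a["T"];q=T[:3,:3].T@(np.r_[R@[bx,by]+O,.066]-T[:3,3])
        u=int(round(K[0,0]*q[0]/-q[2]+K[0,2]));v=int(round(K[1,1]*q[1]/q[2]+K[1,2]))if 0 else int(round(-K[1,1]*q[1]/-q[2]+K[1,2]))
        r.append(round(float(np.mean([dpt(n,(u+i,v+j),f)[2] for i in range(-5,6) for j in range(-5,6)])),4))
      print(n,bx,by,r)
E
```

```text
top -0.027 -0.054 [0.0678, 0.0679]
top -0.027 0 [0.0683, 0.0849]
top -0.027 0.054 [0.0768, 0.068]
top 0.027 -0.054 [0.0678, 0.071]
top 0.027 0 [0.0936, 0.0678]
top 0.027 0.054 [0.0679, 0.0766]
side -0.027 -0.054 [0.0795, 0.0674]
side -0.027 0 [0.0734, 0.0736]
side -0.027 0.054 [0.0792, 0.0677]
side 0.027 -0.054 [0.0676, 0.0615]
side 0.027 0 [0.0677, 0.0676]
side 0.027 0.054 [0.0758, 0.0813]
```

Depth dropouts spoil some of these averages. The clean side-view pair for the catch tile shows it going from 67.6 to 61.5 mm, which is fully home.

```bash
python3 -c "
from bench import ctrl
s=ctrl.get_state();print(s['clock'],s['ft_force']);print(ctrl.hand_in())"
```

```text
13.55 [ 0.21520744  0.14884213 -0.18553272]
the job is handed in; nothing more can be done
None
```

The catch was found and pressed fully home. The flap is up, the hand is well clear, and I handed the job in at 13.55 s of the 51 s allowed.

- **Finding the catch:** I felt all six tiles with the closed fingertips. Five held rigid at 16–19 N. The tile at x +27, y -54 mm sank at about 2 N, somewhat below the stated 4 N.
- **Pressing it home:** I pushed that tile until the force rose to 28 N with no further travel, at about 6.2 mm. The hand then went straight up and away.
- **Flap:** The top-view depth puts its near edge at 104–107 mm, against an expected 107 mm, so it stayed popped up.
- **Catch tile:** The side-view depth shows it going from 67.6 to 61.5 mm, which agrees with 6 mm of travel. The top-view depth on it disagreed (a single pixel read 65.2 mm and the patch average 71.0 mm). Missing depth readings spoiled several of the patch averages, so I relied on the side view and the force.
- **Other objects:** By eye, the jar, tumbler, talc, mug, soap dish and comb look unmoved in both cameras; I did not measure them. The wrist force read about 0 N at the end.

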